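# Enter a chocolate order and ring for the packer

### The arm

A 6-joint arm with a two-finger parallel gripper is mounted at the origin on the work surface. World frame = base frame: x ahead of the robot, y to its left, z up, the work surface at z = 0. Lengths are in m, angles in rad, forces in N, time in s.
With the tool pointing down it reaches from about 0.25 to 0.725 m from the base axis. Payload 4 kg.
Tool frame: the origin (TCP) lies midway between the tips of the shut fingers; the grasp point (between the pads) lies 19 mm behind it (bot.grip_depth is the distance from the TCP to the grasp point, in m); z points along the fingers, y is the line along which they close (so a half turn about z gives the same grasp; the last joint's range is limited). The gripper opens to 85 mm and grips with 20 to 120 N. Pads are 22 mm wide; open, the fingers measure 114 mm over their backs; the gripper's body (76 mm by 85 mm) begins 54 mm behind the grasp point. The pads swing forward as they close: fully open they stand 13 mm farther back than shut.
Start: joints at [1.338, 0.241, 0.005, 1.335, 0, 1.571], TCP at [0.115, 0.487, 0.231] pointing down, gripper open.
Joint ranges: [-2.72, 2.72], [-1.05, 1.87], [-1.09, 1.28], [-1.99, 2.15], [-1.42, 1.44], [-3.14, 3.14]. Speed limits (rad/s): [2.79, 2.79, 3.14, 3.14, 3.14, 3.14].

### API

Orientations are given as a unit quaternion [x, y, z, w].
In Python, from workcell import bot gives the robot as it stands.
- The arm moves only by the shell command python3 -m creep 'ROWS'. ROWS is JSON, one flat list of numbers, 5 for each row, row after row: the shift along the world's x, y, z in m, then the turn about the world's z in rad, then the finger opening in m, from 0 to 0.0854. In form: [x, y, z, twist, claw, x, y, z, twist, claw, ...]. A call has 1 to 10 rows; each row is the pose to reach, as a shift and turn from the pose commanded when the call began; what a row does not reach only later rows make up. A row lasts 1/12 s, in which the tool goes at most 41.7 mm and 7.16 degrees, less where a joint would pass 70% of its speed; a pose out of reach is approached as far as the arm can. A call with a gripper value outside its range is refused whole. The fingers move at their own pace and stop on an object; the grip force is fixed at half the most. Time passes only in rows, so rows that repeat a pose let the fingers close. It gives the time, the measured TCP pose, the force, the opening and the grip force at its end, in the units of the state.
- bot.get_obs(): the state, without advancing time (a new reading comes with each control period).
- bot.camera(name): name is "scene" or "top" or "wrist"; returns a dict with "pixels" (420x560x3 uint8, red, green, blue), "camera_matrix" (3x3 intrinsics, pixels), "extrinsics" (4x4, takes a point from world to camera coordinates); the wrist camera has in their place "T_tool_cam" (4x4, takes a point from camera to tool coordinates, whose origin is the TCP and whose axes are the flange's). Camera axes: x right, y down, z forward; pixel columns grow to the right and rows downward; lengths in m; the calibration is good to about 2 mm. A picture is of the moment at which its call begins: read the wrist's pose just before it. There is no depth.
- bot.job_done(): hands the job in; it is judged then, once.
Trained networks look in the newest picture that a camera, given by its name, has taken for a name from the list of things; names that differ only in an ending like _2 or _b are one class to them, and where a whole thing is asked for, a point or a joint stands for the part that bears it (a point fixed in the world has none). Each returns a list of dicts, best first, with "score" (0 to 1); they miss things now and then, are a little off and sometimes report something else, mostly with a low value. They report only what shows in the picture. A call takes as long as a camera call. They do not tell look-alikes from the thing itself.
- bot.look_for(camera, thing): "centre" ([column, row] as shares, 0 to 1, of the picture: columns of its width, rows of its height, amid what is visible of it).
- bot.place_of(camera, thing): "centre" ([column, row] as shares, 0 to 1, of the picture: columns of its width, rows of its height: a listed point, or the origin of a listed thing).
The state is a dict: "clock": time; "joint_pos": joint angles; "joint_vel": joint speeds; "tau": joint torques, N m; "eef_pos": TCP position; "tool_rot": TCP orientation; "ft_force": force on the tool from outside, world axes, zero at the start; "ft_torque": the same for the moment, N m; "grip_width": finger opening in m; "grasp_force": force on a finger pad.
Only numpy, scipy, OpenCV 4.12 (cv2) and the standard library are available. Lean on these libraries where they do the work, as an engineer would, in place of code of your own. Each camera call takes 0.05 s, during which the arm holds its last target. There are 200 camera calls.

### The job

Key in the customer's order on the order pad at the till: with your fingertips lightly press down the round key, then the long bar key, then the square key, so that each stays down (half-way is enough, do not ram it home), and leave the cross-shaped key up. Then lightly tap the plunger on top of the counter bell to call the packer. Pick nothing up and never press hard; the bell and the goods around stay where they stand.

Things in the scene. Friction and masses are not known exactly. Their poses are not given: they have to be found in the camera images.
- pad: grey order pad fixed to the counter, 170 x 170 mm and 24 mm thick; origin at the centre of its underside, z up. On it stand four square black modules (62 x 62 x 4 mm) in a 2 x 2 pattern, 80 mm apart in the pad's x and y; each carries one off-white key standing 18 mm above the module. Which key is in which place varies.
- round_top (a point): centre of the top face of the round key, a disc 38 mm across; 46 mm above the counter while the key is up; it moves with the key; x, y along the pad's, z up
- key_round (a joint): how far the round key is down, m: 0 up, 0.012 against its hard stop, which need not be reached (driving on into it soon passes 30 N). It starts to give at about 4 N, needs about 5.5 N at 0.005 and 7.5 N at the stop, and stays where it is left
- bar_top (a point): centre of the top face of the long bar key, 50 x 16 mm, long along its own x; 46 mm above the counter while the key is up; it moves with the key; x, y along the pad's, z up
- key_bar (a joint): how far the bar key is down, m: 0 up, 0.012 against its hard stop, which need not be reached (driving on into it soon passes 30 N). It starts to give at about 4 N, needs about 5.5 N at 0.005 and 7.5 N at the stop, and stays where it is left
- square_top (a point): centre of the top face of the square key, 34 x 34 mm; 46 mm above the counter while the key is up; it moves with the key; x, y along the pad's, z up
- key_square (a joint): how far the square key is down, m: 0 up, 0.012 against its hard stop, which need not be reached (driving on into it soon passes 30 N). It starts to give at about 4 N, needs about 5.5 N at 0.005 and 7.5 N at the stop, and stays where it is left
- cross_top (a point): centre of the top face of the cross-shaped (plus-sign) key, two crossed bars 46 x 14 mm; not to be pressed; 46 mm above the counter while the key is up; it moves with the key; x, y along the pad's, z up
- key_cross (a joint): how far the cross key is down, m: 0 up, 0.012 against its hard stop, which need not be reached (driving on into it soon passes 30 N). It starts to give at about 4 N, needs about 5.5 N at 0.005 and 7.5 N at the stop, and stays where it is left
- bell: loose counter bell, 0.35 kg: black foot 80 mm across and 10 mm high under a steel dome 74 mm across, dome top 43 mm above the counter; origin at the centre of its underside, z up
- bell_top (a point): centre of the flat top of the bell's plunger (cap 18 mm across), on the bell's axis, 61 mm above the counter when up; moves with the plunger
- bell_plunger (a joint): how far the plunger is down, m: 0 up, 0.008 against its hard stop; the bell sounds past 0.003; springs back; about 5 N at 0.003, 10 N at the stop
- tube: loose small upright cardboard tube, 35 mm across, 62 mm high, between the pad and the bell; origin at the centre of its underside. Leave it alone
- spool: loose ribbon spool lying flat, 60 mm across, 25 mm high, about 100 mm from the bell's centre; origin at the centre of its underside. Leave it alone
- gift_box: loose small gift box with ribbon, 55 x 55 x 34 mm, about 95 mm from the bell's centre on the robot's side; origin at the centre of its underside. Leave it alone
- tablet: loose flat wrapped chocolate tablet, 75 x 150 x 11 mm, beyond the pad; origin at the centre of its underside. Leave it alone
- small_tin: loose low round tin, 54 mm across, 23 mm high, on the robot's side of the pad; origin at the centre of its underside. Leave it alone
- tall_tin: loose round tin, 70 mm across, 90 mm high, far left; origin at the centre of its underside. Leave it alone
- scanner: loose hand-held barcode scanner lying on its side, 140 x 50 x 36 mm, far right; origin on its underside, under the middle of its handle. Leave it alone
Not all that is in view belongs to the job. Several things look just like the bell: the one meant starts nearest to the robot's base.

How it is judged:
By the outcome, as a careful person would: the job done as asked, in the order asked, and still so for the second after the job is handed in, with the robot touching nothing.
It also fails if it takes over 56 s, if anything falls off the work surface, if the arm or the gripper's body presses on something with over 40 N, if the wrist force passes 120 N, or if a joint passes its speed limit or range.

## Working session

There is one attempt and no reset: what is moved stays moved. The work goes in short steps, Python scripts to look and compute and a shell command to move; the robot and the scene stay as the last step left them, time stands still between calls to the robot, and variables do not carry over. Pictures are saved under pics/ and viewed, at most 10 in all, crops included, and the job is handed in when it is done.

```bash
mkdir -p pics; cat > h.py <<'E'
import numpy as np, cv2
from workcell import bot
def ray(K,T,uv,z):
    # T world->cam
    d=np.linalg.inv(K)@np.array([uv[0],uv[1],1.]); R=T[:3,:3]; c=-R.T@T[:3,3]; d=R.T@d
    return c+d*(z-c[2])/d[2]
def proj(K,T,p):
    q=K@(T[:3,:3]@np.array(p)+T[:3,3]); return q[:2]/q[2]
H=dict(round_top=.046,bar_top=.046,square_top=.046,cross_top=.046,bell_top=.061,pad=0,tube=0,spool=0,gift_box=0,small_tin=0,tablet=0,tall_tin=0,scanner=0)
E
python3 - <<'E'
from h import *
for n in ("top","scene"):
    c=bot.camera(n); im=c["pixels"]; K=np.array(c["camera_matrix"]);T=np.array(c["extrinsics"])
    cv2.imwrite(f"pics/{n}0.png",im[:,:,::-1])
    for k,z in H.items():
        for r in bot.place_of(n,k)[:4]:
            uv=np.array(r["centre"])*[560,420]
            print(n,k,round(r["score"],2),uv.round(0),ray(K,T,uv,z).round(4)[:2])
o=bot.get_obs();print(o["clock"],o["eef_pos"],o["ft_force"],o["grip_width"],o["tool_rot"])
E
```

```text
top round_top 0.73 [314. 243.] [ 0.4846 -0.1058]
top bar_top 0.46 [346. 214.] [ 0.5566 -0.1888]
top square_top 0.66 [312. 211.] [ 0.5641 -0.1015]
top square_top 0.22 [202. 270.] [0.4194 0.1765]
top cross_top 0.66 [343. 243.] [ 0.4831 -0.1789]
top bell_top 0.56 [325. 226.] [ 0.5255 -0.1325]
top bell_top 0.45 [205. 233.] [0.5125 0.1653]
top bell_top 0.44 [154. 208.] [0.5753 0.2918]
top bell_top 0.41 [266. 193.] [0.609  0.0125]
top pad 0.67 [326. 226.] [ 0.5278 -0.1438]
top tube 0.61 [277. 233.] [ 0.5099 -0.013 ]
top spool 0.58 [209. 196.] [0.6115 0.1655]
top gift_box 0.9 [201. 270.] [0.4168 0.1886]
top small_tin 0.62 [341. 276.] [ 0.3948 -0.1799]
top tablet 0.56 [332. 172.] [ 0.6697 -0.16  ]
top tall_tin 0.71 [114. 202.] [0.5981 0.4189]
top scanner 0.69 [442. 211.] [ 0.5614 -0.4493]
scene round_top 0.51 [234. 232.] [ 0.4826 -0.1102]
scene square_top 0.61 [327. 209.] [0.6454 0.1183]
scene square_top 0.52 [260. 245.] [ 0.5731 -0.1127]
scene cross_top 0.75 [301. 198.] [0.5534 0.1185]
scene cross_top 0.48 [217. 249.] [ 0.4863 -0.1882]
scene bell_top 0.54 [338. 170.] [0.5828 0.2866]
scene b
[... 215 characters left out ...]
181 -0.0131]
scene tube 0.32 [235. 234.] [ 0.4541 -0.0768]
scene spool 0.84 [326. 211.] [0.6205 0.157 ]
scene spool 0.45 [302. 199.] [0.5244 0.1669]
scene gift_box 0.65 [278. 187.] [0.4271 0.1747]
scene small_tin 0.78 [198. 244.] [ 0.3924 -0.1689]
scene tablet 0.64 [278. 281.] [ 0.6633 -0.1595]
scene tablet 0.4 [197. 247.] [ 0.3987 -0.1786]
scene tall_tin 0.66 [358. 167.] [0.5886 0.4182]
scene tall_tin 0.66 [326. 209.] [0.615  0.1665]
scene tall_tin 0.62 [261. 246.] [ 0.5458 -0.0748]
scene scanner 0.73 [173. 341.] [ 0.5668 -0.4503]
1.4 [0.11533589 0.48651476 0.23129447] [ 0.3832199  -0.4779486   0.36371298] 0.08497810205854794 [ 1.16135343e-01  9.93233398e-01 -2.17558803e-06 -4.93282836e-06]
```

View pics/top0.png

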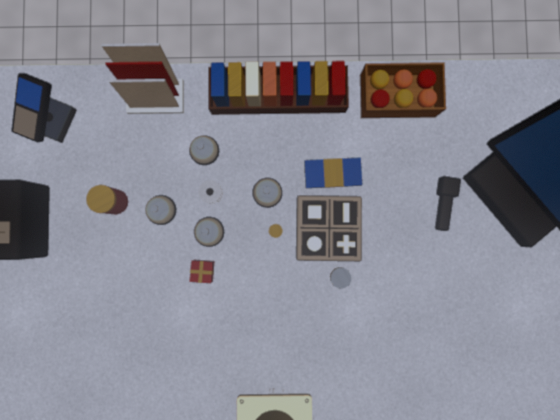

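View pics/scene0.png

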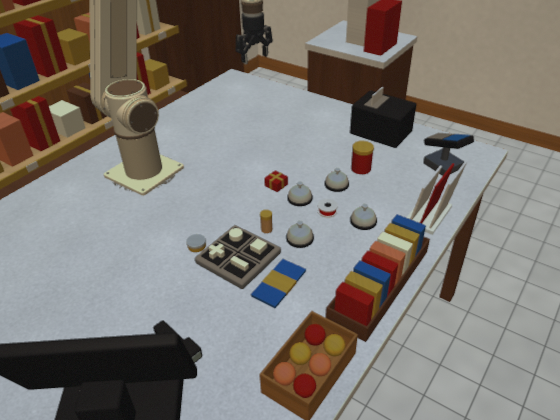

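The top view shows the pad at (329,228): round (314,243), cross (345,243), square (315,212), bar (346,212). There are four bells: (209,231), (267,192), (160,209) and (205,150). The one meant is (209,231). It is nearest the base at about 0.54 m, against 0.61 m or more for the rest, with the gift box on its robot side and the spool 100 mm behind it. I'll confirm it in a crop before reaching for it.

```bash
python3 -m creep '[0.0225,-0.035,0,0,0, 0.045,-0.07,0,0,0, 0.0675,-0.105,0,0,0, 0.09,-0.14,0,0,0, 0.1125,-0.175,0,0,0, 0.135,-0.21,0,0,0, 0.1575,-0.245,0,0,0, 0.18,-0.28,0,0,0, 0.2025,-0.315,0,0,0, 0.225,-0.35,0,0,0]'
python3 - <<'E'
from h import *
im=cv2.imread("pics/top0.png")[130:290,140:370]
cv2.imwrite("pics/crop.png",cv2.resize(im,None,fx=3.4,fy=3.4,interpolation=cv2.INTER_CUBIC))
o=bot.get_obs();print(o["joint_pos"],o["grip_width"])
E
```

```text
clock: 2.23
eef_pos: [0.341, 0.1347, 0.2317]
tool_rot: [0.116, 0.993, 0.0, 0.001]
ft_force: [0.1, 0.9, 1.1]
grip_width: 0.0001
grasp_force: 0.0
[ 3.76081784e-01 -2.66501656e-02 -2.97943718e-01  1.29802777e+00
  1.08195346e-04  6.08594206e-01] 5.05064266889746e-05
```

View pics/crop.png

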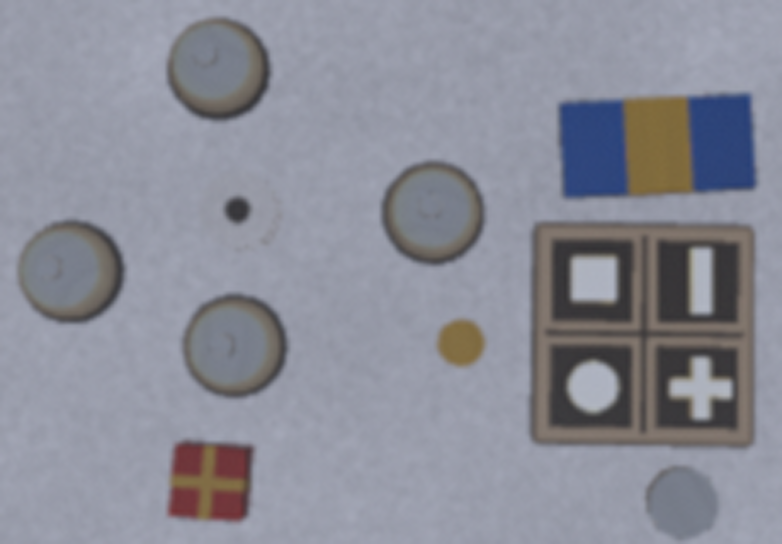

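The crop confirms it. The meant bell, at crop (235,345), is the lowest and nearest to the robot, with the gift box below and the spool above. The keys sit as listed: square and bar on top, round and cross below. Next I go over the pad for a wrist view.

```bash
python3 -m creep '[0.02,-0.035,0,0,0, 0.04,-0.07,0,0,0, 0.06,-0.105,0,0,0, 0.08,-0.14,0,0,0, 0.1,-0.175,0,0,0, 0.12,-0.21,0,0,0, 0.14,-0.245,0,0,0, 0.16,-0.28,0,0,0, 0.16,-0.28,0,0,0]'
cat >> h.py <<'E'
from scipy.spatial.transform import Rotation as Ro
def wrist(fn):
    o=bot.get_obs(); c=bot.camera("wrist"); cv2.imwrite(fn,c["pixels"][:,:,::-1])
    W=np.eye(4);W[:3,:3]=Ro.from_quat(o["tool_rot"]).as_matrix();W[:3,3]=o["eef_pos"]
    return o,c["pixels"],np.array(c["camera_matrix"]),np.linalg.inv(W@np.array(c["T_tool_cam"]))
E
python3 - <<'E'
from h import *
o,im,K,T=wrist("pics/w1.png")
print(o["clock"],o["eef_pos"],o["ft_force"],o["joint_pos"].__repr__())
for k in ["round_top","bar_top","square_top","cross_top"]:
    for r in bot.place_of("wrist",k)[:2]:
        uv=np.array(r["centre"])*[560,420]; print(k,round(r["score"],2),uv.round(),ray(K,T,uv,.046).round(4)[:2])
def blobs(n,im,K,T):
    m=((im.min(2)>140)&(im.max(2).astype(int)-im.min(2)<45)).astype(np.uint8)
    _,_,st,ce=cv2.connectedComponentsWithStats(m)
    for s,c in zip(st[1:],ce[1:]):
        p=ray(K,T,c,.046)
        if s[4]>40 and .44<p[0]<.61 and -.24<p[1]<-.05: print(n,s,c.round(1),p[:2].round(4))
blobs("w",im,K,T)
c=bot.camera("top"); 
blobs("top",c["pixels"],np.array(c["camera_matrix"]),np.array(c["extrinsics"]))
E
```

```text
clock: 2.98
eef_pos: [0.5033, -0.1493, 0.2302]
tool_rot: [0.119, 0.993, -0.001, 0.001]
ft_force: [1.5, 0.4, -0.1]
grip_width: 0.0
grasp_force: 0.0
2.9833 [ 0.50329614 -0.14934945  0.23016438] [ 1.48613844  0.35152583 -0.09284365] array([-0.2872108 ,  0.28890247,  0.06659366,  1.34623019, -0.00217083,
       -0.04809645])
round_top 0.65 [331. 162.] [ 0.488  -0.1059]
bar_top 0.78 [256. 258.] [ 0.5616 -0.195 ]
square_top 0.94 [345. 241.] [ 0.5649 -0.1081]
cross_top 0.66 [245. 175.] [ 0.4816 -0.1839]
w [     0      0    560    388 141394] [278.8 155.1] [ 0.4711 -0.1497]
w [ 309  135   41   41 1297] [329.2 155.5] [ 0.4821 -0.1061]
w [ 218  150   50   49 1153] [242.6 174.2] [ 0.48   -0.1857]
w [ 325  220   39   37 1085] [344.1 237.8] [ 0.5618 -0.1082]
w [250 231  22  41 583] [261.4 250.5] [ 0.5558 -0.188 ]
top [343 203   6  14  61] [345.6 209.2] [ 0.5678 -0.1876]
top [352 202  28  98 666] [366.6 251.1] [ 0.4615 -0.2379]
top [308 206  13  12 155] [314.  211.5] [ 0.5629 -0.1076]
top [307 237  15  14 153] [313.8 243.7] [ 0.4817 -0.1057]
```

View pics/w1.png

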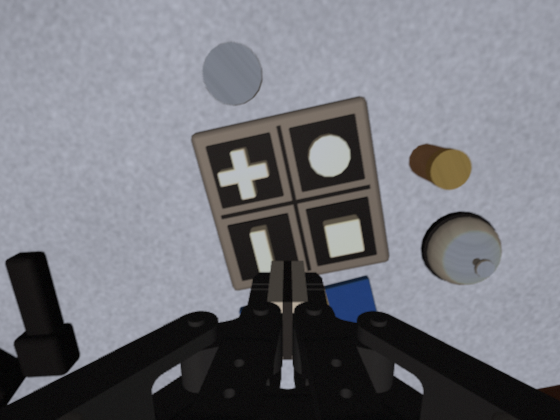

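The wrist view shows the pad, with round at (329,156), cross (243,174), square (344,238), and bar (261,250), which the fingers partly hide. Positions are round (.482,-.106), square (.562,-.108), and bar (.561,-.188) by the 80 mm pattern. Next I go above the round key.

```bash
python3 -m creep '[-0.018,0.037,0,0,0, -0.018,0.037,-0.04,0,0, -0.018,0.037,-0.08,0,0, -0.018,0.037,-0.12,0,0, -0.018,0.037,-0.155,0,0, -0.018,0.037,-0.165,0,0, -0.018,0.037,-0.17,0,0, -0.018,0.037,-0.17,0,0, -0.018,0.037,-0.17,0,0, -0.018,0.037,-0.17,0,0]'
```

```text
clock: 4.12
eef_pos: [0.4844, -0.1068, 0.0637]
tool_rot: [0.116, 0.993, -0.0, 0.002]
ft_force: [0.3, 0.3, -0.6]
grip_width: -0.0001
grasp_force: 0.0
```

```bash
python3 -m creep '[-0.002,0,-0.004,0,0, -0.002,0,-0.008,0,0, -0.002,0,-0.011,0,0, -0.002,0,-0.013,0,0, -0.002,0,-0.015,0,0, -0.002,0,-0.016,0,0, -0.002,0,-0.017,0,0, -0.002,0,-0.017,0,0]'
```

```text
clock: 4.78
eef_pos: [0.4802, -0.1065, 0.0443]
tool_rot: [0.116, 0.993, -0.0, -0.0]
ft_force: [-1.5, 0.5, 1.9]
grip_width: -0.0002
grasp_force: 1.2
```

```bash
python3 -m creep '[0.001,0,-0.001,0,0, 0.001,0,-0.002,0,0, 0.001,0,-0.003,0,0, 0.001,0,-0.004,0,0, 0.001,0,-0.004,0,0]'
```

```text
clock: 5.2
eef_pos: [0.4808, -0.1065, 0.0401]
tool_rot: [0.116, 0.993, -0.0, -0.0]
ft_force: [-1.6, 0.4, 3.4]
grip_width: -0.0001
grasp_force: 1.5
```

```bash
python3 -m creep '[0,0,-0.001,0,0, 0,0,-0.002,0,0, 0,0,-0.002,0,0, 0,0,-0.002,0,0]'; python3 -c "
from h import *
o=bot.get_obs();print(o['eef_pos'],o['ft_force'])
for i in range(1):
  o,im,K,T=wrist('pics/w2.png');print(o['ft_force'],o['eef_pos'])"
```

```text
clock: 5.53
eef_pos: [0.4809, -0.1065, 0.0382]
tool_rot: [0.116, 0.993, -0.0, -0.0]
ft_force: [-3.6, 0.3, 4.1]
grip_width: 0.0002
grasp_force: 2.2
[ 0.48093834 -0.10652395  0.03819016] [-3.55565808  0.27266643  4.1054768 ]
[-3.55565808  0.27266643  4.1054768 ] [ 0.48093834 -0.10652395  0.03819016]
```

View pics/w2.png

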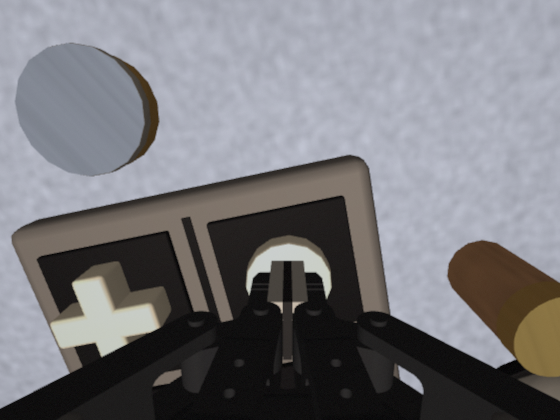

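The tip rests on the round key. I'll lift towards the bar hover point and check how far the round key is down.

```bash
python3 -m creep '[0,0,0.02,0,0, 0,0,0.045,0,0, 0.02,-0.02,0.05,0,0, 0.045,-0.045,0.05,0,0, 0.07,-0.07,0.05,0,0, 0.08,-0.081,0.05,0,0, 0.08,-0.081,0.05,0,0, 0.08,-0.081,0.05,0,0, 0.08,-0.081,0.05,0,0]'; python3 - <<'E'
from h import *
o,im,K,T=wrist('pics/w3.png');print(o['ft_force'],o['eef_pos'])
E
```

```text
clock: 6.33
eef_pos: [0.5605, -0.1867, 0.0875]
tool_rot: [0.116, 0.993, 0.0, -0.001]
ft_force: [-0.0, -0.3, 0.7]
grip_width: 0.0001
grasp_force: 0.0
[-0.0177903  -0.34465816  0.71864648] [ 0.56049429 -0.1866955   0.08750804]
```

View pics/w3.png

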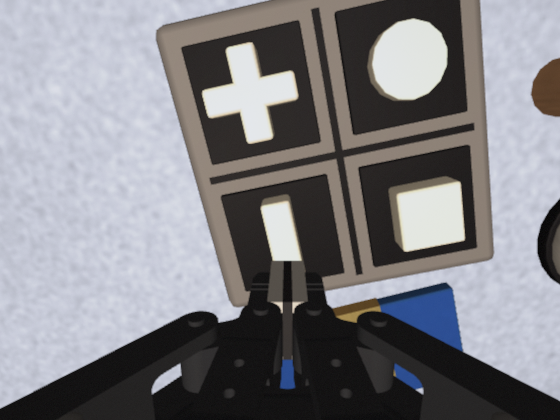

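The picture shows the cross at (250,91), round at (408,60), square at (428,215) and the bar under the tip. I'll measure the round key's depth from its apparent size.

```bash
cat >> h.py <<'E'
def seg(im,thr=185):
    g=cv2.cvtColor(im,cv2.COLOR_RGB2GRAY)
    return g
E
python3 - <<'E'
from h import *
o=bot.get_obs();im=cv2.imread('pics/w3.png')
c=bot.camera("wrist");K=np.array(c["camera_matrix"])
W=np.eye(4);W[:3,:3]=Ro.from_quat(o["tool_rot"]).as_matrix();W[:3,3]=o["eef_pos"]
T=np.linalg.inv(W@np.array(c["T_tool_cam"]))
g=cv2.cvtColor(im,cv2.COLOR_BGR2GRAY)
for nm,(x0,y0,x1,y1) in dict(round=(350,5,458,120),cross=(195,30,305,150),square=(375,170,472,255)).items():
    s=im[y0:y1,x0:x1]; print(nm, g[(y0+y1)//2-0, x0:x1:8])
    m=(g[y0:y1,x0:x1]>130).astype(np.uint8)
    n,l,st,ce=cv2.connectedComponentsWithStats(m);i=1+st[1:,4].argmax()
    ct=max(cv2.findContours((l==i).astype(np.uint8),cv2.RETR_EXTERNAL,cv2.CHAIN_APPROX_NONE)[0],key=len)[:,0]+[x0,y0]
    for z in (.046,.042,.040,.038,.036,.034):
        P=np.array([ray(K,T,u,z)[:2] for u in ct],np.float32)
        (a,b),(w,h),t=cv2.minAreaRect(P); area=cv2.contourArea(P*1000)
        print(nm,z,round(a,4),round(b,4),(w*1000).__round__(1),(h*1000).__round__(1),area,"circ d",round((4*area/np.pi)**.5,1))
E
```

```text
round [ 39  39  38 228 229 228 228 228 228 228 227 227 194  31]
round 0.046 0.4828 -0.1095 35.2 35.2 964.1832628631964 circ d 35.0
round 0.042 0.4826 -0.1082 35.9 36.0 1006.4888306854991 circ d 35.8
round 0.04 0.4825 -0.1075 36.3 36.4 1027.9824833018938 circ d 36.2
round 0.038 0.4824 -0.1068 36.7 36.8 1049.7028283450054 circ d 36.6
round 0.036 0.4823 -0.1062 37.1 37.2 1071.6504681239603 circ d 36.9
round 0.034 0.4822 -0.1055 37.5 37.5 1093.8249824673403 circ d 37.3
cross [ 43 159 225 229 229 230 230 230 230 230 230 229 230  44]
cross 0.046 0.4806 -0.1865 39.8 40.0 1009.5953779877163 circ d 35.9
cross 0.042 0.4804 -0.1868 40.7 40.9 1053.8933785595 circ d 36.6
cross 0.04 0.4803 -0.187 41.1 41.3 1076.3991681626067 circ d 37.0
cross 0.038 0.4801 -0.1872 41.5 41.8 1099.1428715612274 circ d 37.4
cross 0.036 0.48 -0.1873 41.9 42.2 1122.124008816434 circ d 37.8
cross 0.034 0.4799 -0.1875 42.4 42.6 1145.343143191887 circ d 38.2
square [ 37  35  77 209 230 230 229 229 228 228 229  92  30]
square 0.046 0.562 -0.1092 33.7 33.7 1095.5066035659984 circ d 37.3
square 0.042 0.5635 -0.1079 34.4 34.4 1143.574417168973 circ d 38.2
square 0.04 0.5643 -0.1072 34.8 34.8 1167.9952235822566 circ d 38.6
square 0.038 0.565 -0.1065 35.1 35.2 1192.6745427043643 circ d 39.0
square 0.036 0.5658 -0.1059 35.5 35.5 1217.611058879178 circ d 39.4
square 0.034 0.5665 -0.1052 35.9 35.9 1242.8060464255977 circ d 39.8
```

Both estimates put the round key about 8 mm down: its y agrees with the 80 mm pitch at z≈.037, and the TCP bottomed at .038. Now the bar.

```bash
python3 -m creep '[0,-0.002,-0.02,0,0, 0,-0.002,-0.034,0,0, 0,-0.002,-0.039,0,0, 0,-0.002,-0.042,0,0, 0,-0.002,-0.044,0,0, 0,-0.002,-0.046,0,0, 0,-0.002,-0.048,0,0, 0,-0.002,-0.0495,0,0, 0,-0.002,-0.0495,0,0, 0,-0.002,-0.0495,0,0]'
```

```text
clock: 7.27
eef_pos: [0.5619, -0.1895, 0.0396]
tool_rot: [0.116, 0.993, -0.0, 0.001]
ft_force: [-1.2, 0.9, 3.7]
grip_width: -0.0003
grasp_force: 2.0
```

```bash
python3 -m creep '[0,0,-0.0005,0,0, 0,0,-0.001,0,0, 0,0,-0.001,0,0]'; python3 -m creep '[0,0,0.02,0,0, 0,0,0.045,0,0, 0,0.03,0.05,0,0, 0,0.06,0.05,0,0, 0,0.081,0.05,0,0, 0,0.081,0.05,0,0, 0,0.081,0.05,0,0, 0,0.081,0.05,0,0]'
python3 - <<'E'
from h import *
o,im,K,T=wrist('pics/w4.png');print(o['ft_force'],o['eef_pos'])
E
```

```text
clock: 7.52
eef_pos: [0.5619, -0.1895, 0.0387]
tool_rot: [0.116, 0.993, 0.0, 0.001]
ft_force: [-2.7, 0.9, 5.1]
grip_width: 0.0003
grasp_force: 2.6
clock: 8.18
eef_pos: [0.5619, -0.109, 0.0878]
tool_rot: [0.116, 0.993, -0.0, 0.0]
ft_force: [0.4, -0.8, 0.3]
grip_width: -0.0
grasp_force: 0.0
[ 0.36105579 -0.77362483  0.27694652] [ 0.56188519 -0.10896369  0.08784088]
```

View pics/w4.png

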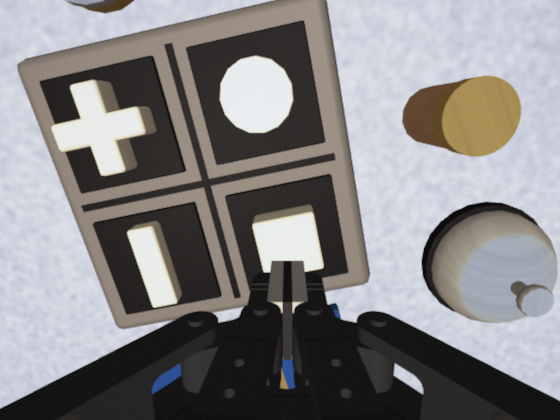

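```bash
python3 - <<'E'
from h import *
o,im,K,T=wrist('pics/w5.png');g=cv2.cvtColor(im,cv2.COLOR_RGB2GRAY)
for nm,(x0,y0,x1,y1) in dict(bar=(110,210,200,315),cross=(45,70,160,185),round=(205,45,310,145)).items():
    m=(g[y0:y1,x0:x1]>205).astype(np.uint8)
    n,l,st,ce=cv2.connectedComponentsWithStats(m);i=1+st[1:,4].argmax()
    ct=max(cv2.findContours((l==i).astype(np.uint8),cv2.RETR_EXTERNAL,cv2.CHAIN_APPROX_NONE)[0],key=len)[:,0]+[x0,y0]
    for z in (.046,.042,.038,.034):
        P=np.array([ray(K,T,u,z)[:2] for u in ct],np.float32);(a,b),(w,h),t=cv2.minAreaRect(P)
        print(nm,z,round(a,4),round(b,4),round(w*1000,1),round(h*1000,1))
E
```

```text
bar 0.046 0.5576 -0.1846 13.9 46.5
bar 0.042 0.559 -0.1866 14.2 47.5
bar 0.038 0.5604 -0.1886 14.5 48.5
bar 0.034 0.5618 -0.1906 14.8 49.5
cross 0.046 0.4807 -0.1862 39.1 38.9
cross 0.042 0.4804 -0.1883 40.0 39.8
cross 0.038 0.4802 -0.1903 40.8 40.6
cross 0.034 0.4799 -0.1923 41.7 41.5
round 0.046 0.4831 -0.1062 34.3 34.7
round 0.042 0.4829 -0.1065 35.1 35.5
round 0.038 0.4827 -0.1068 35.8 36.2
round 0.034 0.4825 -0.1071 36.6 37.0
```

The bar's position matches a top at z≈.038, so it is down, and the cross sits at z≈.046, so it is still up. Now the square.

```bash
python3 -m creep '[0,0.001,-0.02,0,0, 0,0.001,-0.034,0,0, 0,0.001,-0.039,0,0, 0,0.001,-0.042,0,0, 0,0.001,-0.044,0,0, 0,0.001,-0.046,0,0, 0,0.001,-0.048,0,0, 0,0.001,-0.05,0,0, 0,0.001,-0.05,0,0, 0,0.001,-0.05,0,0]'
```

```text
clock: 9.12
eef_pos: [0.5622, -0.1078, 0.0385]
tool_rot: [0.116, 0.993, -0.0, 0.001]
ft_force: [-2.2, -0.5, 3.5]
grip_width: -0.0002
grasp_force: 1.3
```

```bash
python3 -m creep '[0,0,0.03,0,0, 0,0,0.07,0,0, -0.005,0.04,0.09,0,0, -0.01,0.08,0.09,0,0, -0.015,0.12,0.09,0,0, -0.02,0.16,0.09,0,0, -0.025,0.2,0.09,0,0, -0.025,0.2,0.09,0,0, -0.025,0.2,0.09,0,0, -0.025,0.2,0.09,0,0]'
python3 - <<'E'
from h import *
o,im,K,T=wrist('pics/w6.png');print(o['ft_force'],o['eef_pos'])
for r in bot.place_of("wrist","bell_top")[:4]:
    uv=np.array(r["centre"])*[560,420]; print(round(r["score"],2),uv.round(),ray(K,T,uv,.061).round(4)[:2])
E
```

```text
clock: 9.95
eef_pos: [0.5368, 0.0929, 0.128]
tool_rot: [0.116, 0.993, 0.0, 0.001]
ft_force: [0.4, -0.2, 0.4]
grip_width: 0.0001
grasp_force: 0.0
[ 0.42579185 -0.18602769  0.43844099] [0.53680164 0.09288578 0.12801391]
0.66 [399. 168.] [0.5143 0.1644]
```

View pics/w6.png

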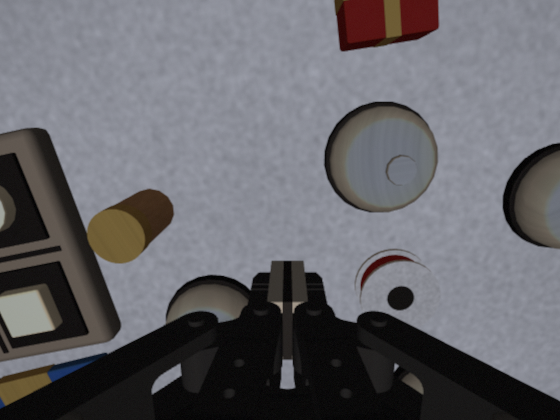

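The wrist view shows the target bell's cap at (402,170), with the gift box at (388,20) above and the spool at (400,297) below. The plunger is at about (.515,.166).

```bash
python3 -m creep '[-0.012,0.036,0,0,0, -0.022,0.073,0,0,0, -0.022,0.073,-0.02,0,0, -0.022,0.073,-0.04,0,0, -0.022,0.073,-0.055,0,0, -0.022,0.073,-0.058,0,0, -0.022,0.073,-0.058,0,0, -0.022,0.073,-0.058,0,0]'
python3 - <<'E'
from h import *
o,im,K,T=wrist('pics/w7.png');print(o['ft_force'],o['eef_pos'])
for r in bot.place_of("wrist","bell_top")[:2]:
    uv=np.array(r["centre"])*[560,420]; print(round(r["score"],2),uv.round(),ray(K,T,uv,.061).round(4)[:2])
E
```

```text
clock: 10.72
eef_pos: [0.5151, 0.1646, 0.0703]
tool_rot: [0.117, 0.993, 0.0, 0.0]
ft_force: [0.1, 0.4, -0.0]
grip_width: 0.0002
grasp_force: 0.0
[ 0.14401423  0.38923721 -0.01820798] [0.51511786 0.1645954  0.07030491]
0.81 [292. 270.] [0.515  0.1666]
```

View pics/w7.png

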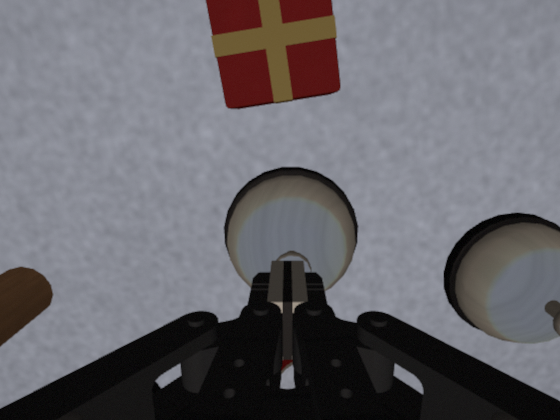

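The cap peeks out around (292,262), behind the fingertips, so the tip is on the axis to within about 2 mm. Tap about 5 mm, then lift.

```bash
python3 -m creep '[0,0.001,-0.004,0,0, 0,0.001,-0.008,0,0, 0,0.001,-0.01,0,0, 0,0.001,-0.012,0,0, 0,0.001,-0.0135,0,0, 0,0.001,-0.0145,0,0, 0,0.001,-0.0145,0,0]'
```

```text
clock: 11.4
eef_pos: [0.5148, 0.1666, 0.056]
tool_rot: [0.116, 0.993, 0.0, 0.001]
ft_force: [-1.0, -1.0, 5.8]
grip_width: 0.0004
grasp_force: 3.4
```

```bash
python3 -m creep '[0,0,-0.0007,0,0, 0,0,-0.0007,0,0, 0,0,0.02,0,0, 0,0,0.06,0,0, 0,-0.03,0.09,0,0, 0,-0.07,0.1,0,0, 0,-0.1,0.1,0,0, 0,-0.1,0.1,0,0, 0,-0.1,0.1,0,0]'
python3 - <<'E'
from h import *
o,im,K,T=wrist('pics/w8.png')
c=bot.camera("scene");a=c["pixels"];b=cv2.imread("pics/scene0.png")[:,:,::-1]
cv2.imwrite("pics/fin.png",cv2.resize(np.hstack([b[160:310,180:380],a[160:310,180:380]]),None,fx=2,fy=2,interpolation=cv2.INTER_CUBIC)[:,:,::-1])
print(o["eef_pos"],o["ft_force"])
for r in bot.place_of("wrist","bell_top")[:4]:
    uv=np.array(r["centre"])*[560,420]; print(round(r["score"],2),uv.round(),ray(K,T,uv,.061).round(4)[:2])
E
```

```text
clock: 12.15
eef_pos: [0.5141, 0.0653, 0.1553]
tool_rot: [0.118, 0.993, 0.0, -0.0]
ft_force: [-0.1, 0.0, 0.0]
grip_width: 0.0
grasp_force: 0.0
[0.51413807 0.06527715 0.15533496] [-0.08121794  0.00196453  0.04821109]
0.87 [435. 188.] [0.5167 0.1657]
```

View pics/fin.png

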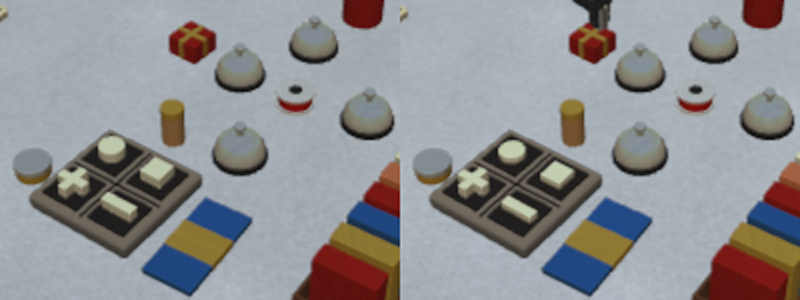

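In the before/after pair, the round (512,152), bar (519,208) and square (557,174) keys are lower. The cross (473,182) is still up, and the bell and goods have not moved.

```bash
python3 -c "
from workcell import bot
print(bot.job_done())"
```

```text
the job is handed in; nothing more can be done
None
```

The job is handed in: I pressed round, bar and square about 7–8 mm down in that order, left the cross up, and tapped the nearest bell about 5 mm; the last picture shows nothing else moved, and the arm finished at about 12 s.

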